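# Bring the pointed board under the drill

### The arm

A 6-joint arm with a two-finger parallel gripper is mounted at the origin on the work surface. World frame = base frame: x ahead of the robot, y to its left, z up, the work surface at z = 0. Lengths are in m, angles in rad, forces in N, time in s.
With the tool pointing down it reaches from about 0.425 to 0.95 m from the base axis. Payload 14.7 kg.
Tool frame: the origin (TCP) lies at the very end of the fingers, on their centre line; the grasp point (between the pads) lies 19 mm behind it (arm.pinch_z is the distance from the TCP to the grasp point, in m); z points along the fingers, y is the line along which they close (so a half turn about z gives the same grasp; the last joint's range is limited). The gripper opens to 85 mm and grips with 20 to 120 N. Pads are 22 mm wide; open, the fingers measure 114 mm over their backs; the gripper's body (76 mm by 85 mm) begins 54 mm behind the grasp point. The pads swing forward as they close: fully open they stand 13 mm farther back than shut.
Start: joints at [-1.3, 0.48, 1.596, -0, 1.065, -0.047], TCP at [0.203, -0.617, 0.231] pointing down, gripper open.
Joint ranges: [-2.75, 2.75], [-0.82, 2.05], [0.23, 2.67], [-1.56, 4.7], [0.09, 2.69], [-2.92, 2.92]. Speed limits (rad/s): [1.89, 1.89, 2.39, 3.01, 3.01, 3.01].

### API

Orientations are given as a unit quaternion [x, y, z, w].
In Python, from plant import arm gives the robot as it stands.
- The arm moves only by the tool carry_out, never from a script. Its argument "plan" is a list that holds one entry, the list of rows, each a list of 7 numbers: the turn, a rotation vector about the tool's x, y, z in rad, then the shift along the tool's x, y, z in m, then the opening, from 0 (shut) to 1 (fully open). In form: [[[rx, ry, rz, dx, dy, dz, fingers], ...]]. A call has 1 to 8 rows; each row shifts and turns the commanded pose from where the row before left it, along the tool's axes as they then stand; what a row does not reach is not made up. A row lasts 1/8 s, in which the tool goes at most 62.5 mm and 10.7 degrees, less where a joint would pass 70% of its speed; a pose out of reach is approached as far as the arm can. A call with a gripper value outside its range is refused whole. The fingers move at their own pace and stop on an object; "squeeze" is the grip in N (left out, the last holds). Time passes only in rows, so rows that do not move let the fingers close. It gives the time, the measured TCP pose, the force, the opening and the grip force at its end, in the units of the state.
- arm.get_obs(): the state, without advancing time (a new reading comes with each control period).
- arm.get_image(name): name is "scene" or "top"; returns a dict with "image" (480x640x3 uint8, red, green, blue), "range_z" (480x640 float32, m along the optical axis (not along the pixel's ray), 0 where there is no reading), "fx", "fy", "cx", "cy" (pixels), "R" (3x3) and "t" (3): a world point X has camera coordinates R X + t. Camera axes: x right, y down, z forward; pixel columns grow to the right and rows downward; lengths in m; the calibration is good to about 2 mm. A picture is of the moment at which its call begins.
- arm.finish_job(): hands the job in; it is judged then, once.
The state is a dict: "time": time; "q": joint angles; "joint_vel": joint speeds; "effort": joint torques, N m; "ee_pos": TCP position; "eef_rot": TCP orientation; "contact_force": force on the tool from outside, world axes, zero at the start; "wrist_torque": the same for the moment, N m; "width": opening from 0.0 (shut) to 1.0 (fully open); "grip_force": force on a finger pad.
Only numpy, scipy, OpenCV 4.12 (cv2) and the standard library are available. Lean on these libraries where they do the work, as an engineer would, in place of code of your own. Each camera call takes 0.05 s, during which the arm holds its last target. There are 200 camera calls.

### The job

Get the board with the pointed end ready for drilling: slide it flat along the bench, without lifting it, until the dot in the ring pencilled near its point lies straight below the tip of the drill bit, then let go. Leave the square-ended board where it lies and do not knock against the drill.

Things in the scene. Friction and masses are not known exactly. Their poses are not given: they have to be found in the camera images.
- pointed_mid (a point): board to be drilled: brown hardwood, 260 long, 44 wide, 30 high, 0.24 kg, loose, flat on the bench. One end square, the other pointed and turned away from the robot (within 15 degrees). Point: its centre, 15 mm above the bench; x along it to the pointed end (130 mm off; straight sides end at 92), y across, z up. Pinch it across its width some 75 mm from the centre towards the square end.
- pointed_mark (a point): the marked spot of that board: a dot in the middle of a pencilled ring 24 mm across, on its top face, 80 mm from the board's centre along its x axis (towards the point), 30 mm above the bench. Axes as the board's.
- drill: green bench drill fixed between the two boards, not running. Origin: tip of its bit, 45 mm above the bench (15 mm above a board); z up. Bit 6 mm thick, 55 long, chuck 34 wide, above it the head (from 170 to 355 mm over the tip, so go round it), reaching 60 mm round it and back to a column with a 130 x 140 mm foot, 220 mm from the bit, away from the robot and to its left (40 degrees from x to y).
- square_mid (a point): the other board: same wood, size, carving and pencilled ring, but square at both ends; it lies on the other side of the drill and is to be left alone. Point: its centre, half-way up (15 mm above the bench); x along its length, away from the robot, z up.

How it is judged:
At the end, for the whole second after the job is handed in: the pointed board lies flat on the bench, at rest and released, with its pencilled dot within 12 mm (sideways) of the point straight below the tip of the drill bit, that is, with the bit over the ring (horizontal distance between pointed_mark and drill below 0.012 m and height (world z) of pointed_mid below 0.021 m and angle between pointed_mid's own z axis and vertical below 0.1 rad); the robot touches nothing.
It fails at once if the pointed board is lifted: its centre more than 15 mm above where it lies on the bench (height (world z) of pointed_mid above 0.03 m).
It fails at once if the square-ended board is shifted by more than 20 mm (distance of square_mid from where it was at the start of the episode above 0.02 m).
It fails at once if the drill is knocked: anything presses against it with more than 8 N (contact force between drill and anything else above 8 N).
It also fails if it takes over 40 s, if anything falls off the work surface, if the arm or the gripper's body presses on something with over 40 N, if the wrist force passes 120 N, or if a joint passes its speed limit or range.

## Working session

There is one attempt and no reset: what is moved stays moved. The work goes in short steps, Python scripts to look and compute and a tool call to move; the robot and the scene stay as the last step left them, time stands still between calls to the robot, and variables do not carry over. Pictures are saved under pics/ and viewed, at most 10 in all, crops included, and the job is handed in when it is done.

Besides the shell and the picture viewer there is one more tool, called after ">>>" by a JSON object that holds its "fn" and its "kwargs", one argument or row to a line. carry_out: Moves the arm, as the interface text tells. Its arguments: {"type":"object","properties":{"plan":{"type":"array"},"squeeze":{"type":"number"}},"required":["plan"]}

```bash
mkdir -p pics; ls
python3 - <<'E'
from plant import arm
import cv2,numpy as np,pickle
o=arm.get_obs();print(o['ee_pos'],o['eef_rot'],o['width'],o['time'])
for n in('scene','top'):
    d=arm.get_image(n);pickle.dump(d,open(n+'0.pkl','wb'))
    cv2.imwrite(f'pics/{n}0.png',d['image'][:,:,::-1])
    print(n,d['fx'],d['cx'],d['cy'],-d['R'].T@d['t'],d['R'])
E
```

```text
pics
[ 0.20300839 -0.61705233  0.23066675] [ 9.87402769e-01  1.58225780e-01 -6.50109036e-05 -6.07662336e-04] 0.9973527008763826 0.0
scene 476.80752979921647 321.3601343105456 238.85406727504082 [ 0.39228451 -0.13610583  0.81301325] [[ 0.51092435 -0.85960092 -0.00652474]
 [-0.82312139 -0.48702529 -0.2920232 ]
 [ 0.2478457   0.15457242 -0.95638898]]
top 621.9551469067 317.51382525088013 228.85959625462337 [0.56453087 0.00611611 1.03659165] [[ 0.01412941 -0.9998898   0.0045543 ]
 [-0.99968878 -0.01421993 -0.02049728]
 [ 0.02055978 -0.00426327 -0.99977954]]
```

View pics/scene0.png

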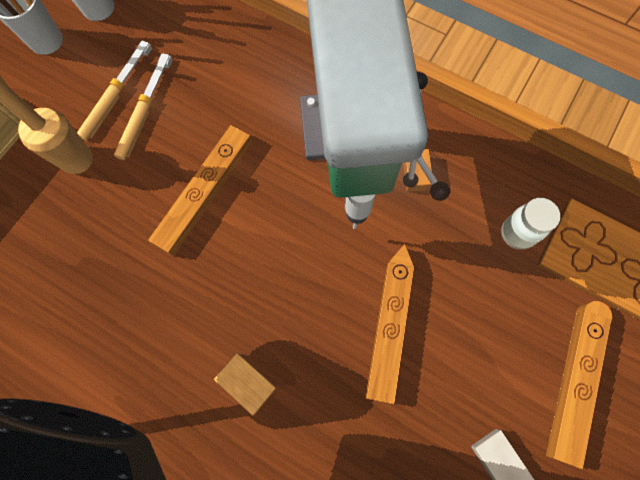

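View pics/top0.png

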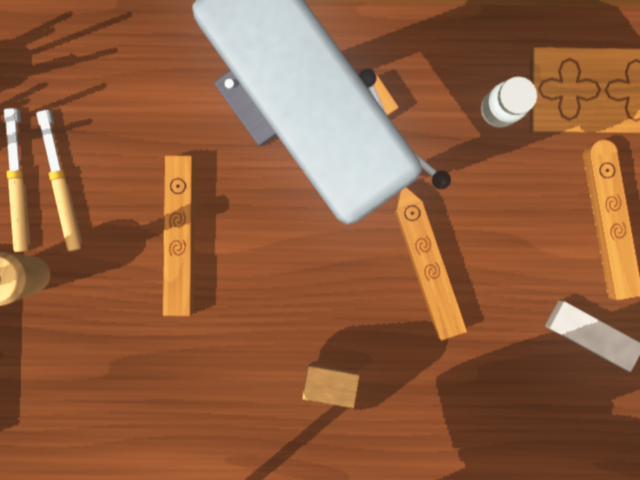

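The scene view shows the pointed board's ring at about (400,271) and its square end at (381,400). The bit tip is near (354,228), and the square board is on the left. In the top view the ring is at (412,213) and the square end at (452,335), with the bit hidden under the head. The board at the far right has a rounded end, so it is a decoy. A loose block sits at top (330,387).

```bash
cat > h.py <<'E'
import cv2,numpy as np,pickle
def ray(d,u,v):
    r=d['R'].T@np.array([(u-d['cx'])/d['fx'],(v-d['cy'])/d['fy'],1.]);return -d['R'].T@d['t'],r
def onz(d,u,v,z):
    c,r=ray(d,u,v);return c+r*(z-c[2])/r[2]
def byrange(d,u,v):
    c,r=ray(d,u,v);return c+r*d['range_z'][int(round(v)),int(round(u))]
def two(d1,p1,d2,p2):
    c1,r1=ray(d1,*p1);c2,r2=ray(d2,*p2)
    s=np.linalg.lstsq(np.c_[r1,-r2],c2-c1,rcond=None)[0]
    a,b=c1+s[0]*r1,c2+s[1]*r2;return (a+b)/2,np.linalg.norm(a-b)
def board(d,seed):
    hsv=cv2.cvtColor(d['image'],cv2.COLOR_RGB2HSV)
    m=cv2.inRange(hsv,(8,120,150),(25,255,255));m=cv2.morphologyEx(m,cv2.MORPH_CLOSE,np.ones((5,5)))
    cs,_=cv2.findContours(m,cv2.RETR_EXTERNAL,cv2.CHAIN_APPROX_NONE)
    c=[c for c in cs if cv2.pointPolygonTest(c,seed,False)>0][0]
    return cv2.approxPolyDP(c,4,True)[:,0],cv2.contourArea(c)
def dot(d,p,w=8):
    g=cv2.cvtColor(d['image'],cv2.COLOR_RGB2GRAY).astype(float)
    u,v=p;s=g[v-w:v+w+1,u-w:u+w+1];q=np.clip(np.median(s)-15-s,0,None)
    y,x=np.mgrid[v-w:v+w+1,u-w:u+w+1];return (q*x).sum()/q.sum(),(q*y).sum()/q.sum()
E
python3 - <<'E'
from h import *
np.set_printoptions(precision=4,suppress=True)
S,T=[pickle.load(open(n+'0.pkl','rb')) for n in('scene','top')]
for n,ps,pt in(('pointed',(400,271),(412,213)),('square',(225,150),(178,186))):
    a,b=dot(S,ps),dot(T,pt);print(n,a,b,two(S,a,T,b),onz(S,*a,.03),onz(T,*b,.03),byrange(T,*b))
for d,s in((S,(390,360)),(T,(440,300))):
    p,A=board(d,s);print(A);[print(x,onz(d,*map(float,x),.03)) for x in p]
for v in range(214,234,2):
    z=S['range_z'][v];print(v,[(u,byrange(S,u,v).round(3).tolist()) for u in range(344,366) if byrange(S,u,v)[2]>.036][:8:3])
print('block',byrange(T,330,387)); print('tip on .045',onz(S,354,228,.045))
c=cv2.resize(S['image'][180:300,300:460,::-1],None,fx=5,fy=5,interpolation=cv2.INTER_NEAREST);cv2.imwrite('pics/crop.png',c)
E
```

```text
pointed (np.float64(400.36750483558995), np.float64(271.50612508059316)) (np.float64(412.6263565891473), np.float64(212.7374677002584)) (array([ 0.6139, -0.1527,  0.0276]), np.float64(0.0009507198228822189)) [ 0.6135 -0.1531  0.03  ] [ 0.6136 -0.1519  0.03  ] [ 0.6135 -0.1517  0.0318]
square (np.float64(225.33089064261557), np.float64(150.37683201803833)) (np.float64(178.11461937716263), np.float64(185.94074394463667)) (array([0.652 , 0.2291, 0.0264]), np.float64(0.0005357627684711187)) [0.651  0.2273 0.03  ] [0.6515 0.2285 0.03  ] [0.6515 0.2284 0.0307]
4827.5
[372 209] [ 0.6872 -0.0579  0.03  ]
[366 220] [ 0.6641 -0.0588  0.03  ]
[369 228] [ 0.654  -0.0704  0.03  ]
[364 229] [ 0.648  -0.0638  0.03  ]
[371 233] [ 0.6478 -0.0778  0.03  ]
[381 228] [ 0.6645 -0.0882  0.03  ]
[402 241] [ 0.6622 -0.1304  0.03  ]
[385 271] [ 0.6011 -0.1305  0.03  ]
[372 266] [ 0.5975 -0.1075  0.03  ]
[383 290] [ 0.571  -0.1431  0.03  ]
[381 300] [ 0.5546 -0.1482  0.03  ]
[373 300] [ 0.5479 -0.1369  0.03  ]
[379 304] [ 0.5471 -0.1486  0.03  ]
[369 350] [ 0.474  -0.1704  0.03  ]
[366 398] [ 0.4078 -0.2018  
[... 2346 characters left out ...]
 (350, [0.618, -0.046, 0.153]), (353, [0.617, -0.051, 0.16])]
216 [(347, [0.624, -0.039, 0.12]), (350, [0.618, -0.046, 0.144]), (353, [0.617, -0.051, 0.153])]
218 [(348, [0.622, -0.042, 0.12]), (351, [0.621, -0.047, 0.129]), (354, [0.618, -0.053, 0.146])]
220 [(350, [0.62, -0.047, 0.12]), (353, [0.621, -0.051, 0.124]), (356, [0.621, -0.056, 0.131])]
222 [(353, [0.621, -0.052, 0.118]), (356, [0.622, -0.056, 0.121]), (359, [0.624, -0.06, 0.121])]
224 [(353, [0.636, -0.047, 0.06]), (356, [0.636, -0.052, 0.071])]
226 [(353, [0.635, -0.048, 0.056]), (356, [0.637, -0.052, 0.056])]
228 [(354, [0.635, -0.05, 0.049])]
230 []
232 []
block [ 0.3287 -0.0221  0.0209]
tip on .045 [ 0.636  -0.0498  0.045 ]
```

View pics/crop.png

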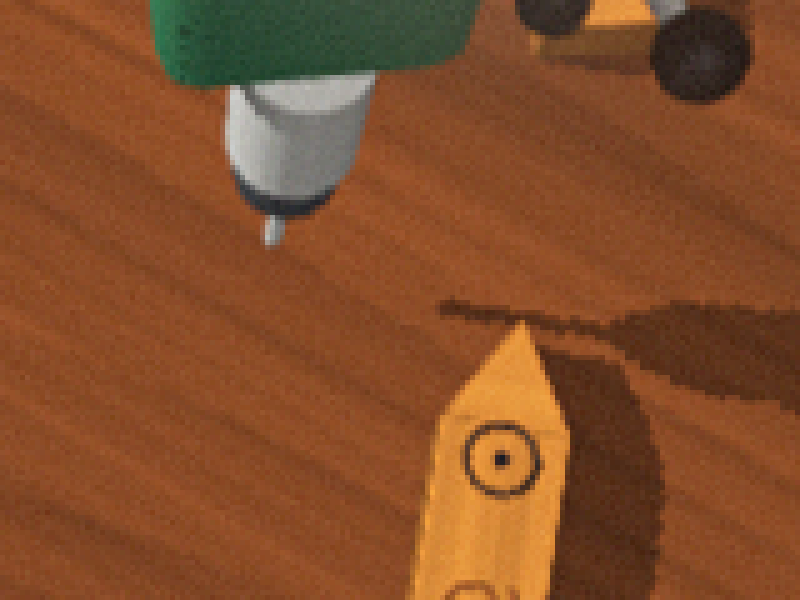

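The dots triangulate to z ≈ 0.027 against the 0.030 given. The pointed dot is at (0.6135, -0.1525), and dot to square end measures 0.2096 m (0.210 expected), with the board yawed about 19°. The zoomed crop puts the bit tip at scene (354.3, 228.8), which gives (0.636, -0.050, 0.047). So the grasp point is about (0.467, -0.203) and the slide about (+0.0225, +0.1025).

>>> {"fn": "carry_out", "kwargs": {
  "plan": [
    [[0,0,-0.016,0.045,-0.037,0,1],[0,0,0,0.045,-0.037,0,1],[0,0,0,0.045,-0.037,0,1],[0,0,0,0.045,-0.037,0,1],[0,0,0,0.045,-0.037,0,1],[0,0,0,0.045,-0.037,0,1],[0,0,0,0.045,-0.037,0,1],[0,0,0,0.045,-0.037,0,1]]
  ],
  "squeeze": 40
}}

```text
time: 1.1
ee_pos: [0.4477, -0.2186, 0.2313]
eef_rot: [0.986, 0.166, -0.0, -0.0]
contact_force: [0.8, -1.2, 0.2]
width: 1.007
grip_force: 0.0
```

```bash
cat > go.py <<'E'
import sys,numpy as np
from plant import arm
from scipy.spatial.transform import Rotation as Ro
def to(x,y,z,yaw):
    o=arm.get_obs();R=Ro.from_quat(o['eef_rot']);m=R.as_matrix()
    yw=np.degrees(np.arctan2(m[1,0],m[0,0]))
    print(o['time'],o['ee_pos'].round(4),'yaw',round(yw,2),'tilt',m[:,2].round(4),'w',round(o['width'],3),o['grip_force'],o['contact_force'])
    print('tool shift',(m.T@(np.array([x,y,z])-o['ee_pos'])).round(4),'rz',round(-np.radians(yaw-yw),4))
if len(sys.argv)>1: to(*map(float,sys.argv[1:5]))
E
python3 go.py .467 -.203 .1 19.1
```

```text
1.1 [ 0.4477 -0.2186  0.2313] yaw 19.12 tilt [-0.  0. -1.] w 1.007 0.0 [ 0.80634523 -1.16495478  0.16138098]
tool shift [ 0.0233 -0.0084  0.1313] rz 0.0003
```

>>> {"fn": "carry_out", "kwargs": {
  "plan": [
    [[0,0,0,0.015,-0.006,0.02,1],[0,0,0,0,0,0.04,1],[0,0,0,0,0,0.05,1],[0,0,0,0,0,0.02,1],[0,0,0,0,0,0,1]]
  ]
}}

```text
time: 1.72
ee_pos: [0.4582, -0.2092, 0.0999]
eef_rot: [0.986, 0.166, -0.001, -0.001]
contact_force: [-0.8, -0.2, 0.1]
width: 1.006
grip_force: 0.0
```

```bash
python3 go.py .467 -.203 .002 19.1
python3 - <<'E'
from plant import arm
from h import *
d=arm.get_image('scene');cv2.imwrite('pics/pre.png',d['image'][:,:,::-1])
E
```

```text
1.725 [ 0.4582 -0.2092  0.0999] yaw 19.13 tilt [-0.003   0.0016 -1.    ] w 1.006 0.0 [-0.8072971  -0.23342612  0.11062977]
tool shift [ 0.0106 -0.0027  0.0979] rz 0.0005
```

View pics/pre.png

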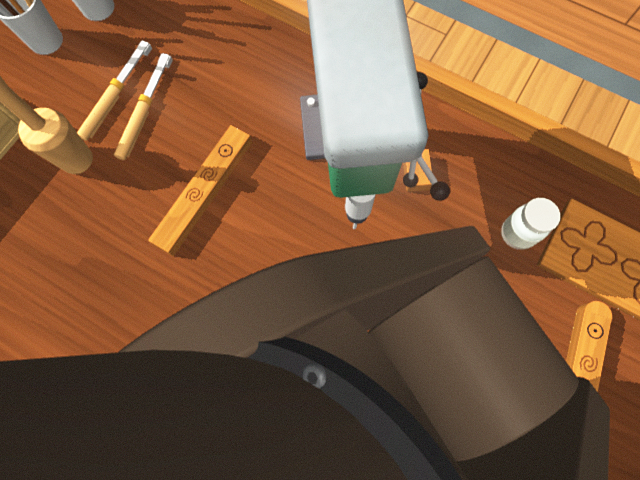

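The arm now hides the board. The board, bit and square board have not moved. Before sliding, I'll check the arm's clearance to the drill head from the range images.

Run:
```python
from plant import arm
from h import *
from scipy.spatial import cKDTree
def cloud(d):
    v,u=np.mgrid[0:480,0:640];z=d['range_z'];P=np.stack([(u-d['cx'])/d['fx']*z,(v-d['cy'])/d['fy']*z,z],-1)
    return (P-d['t'])@d['R']
A=[];H=[]
for n in('scene','top'):
    d0=pickle.load(open(n+'0.pkl','rb'));d=arm.get_image(n)
    if n=='top':cv2.imwrite('pics/pretop.png',d['image'][:,:,::-1])
    p0,p=cloud(d0),cloud(d)
    new=(abs(d['range_z']-d0['range_z'])>.03)&(d['range_z']>0)&(p[...,2]>.06)
    A.append(p[new]);H.append(p0[(p0[...,2]>.06)&(p0[...,0]>.5)&(abs(p0[...,1])<.2)])
A=np.vstack(A);H=np.vstack(H)
t=cKDTree(H)
for s in((0,0,0),(.03,.006,-.1),(.0315,.1125,-.1)):
    q,i=t.query(A+np.array(s));k=q.argmin();print(s,q[k],A[k]+s,H[i[k]])
```

```text
(0, 0, 0) 4.3789995776603905e-05 [ 0.71346582 -0.04576817  0.39782539] [ 0.7134978  -0.04575759  0.39779741]
(0.03, 0.006, -0.1) 0.006638221376599602 [ 0.61771389 -0.0374793   0.26946609] [ 0.61386896 -0.04288949  0.26935512]
(0.0315, 0.1125, -0.1) 0.02057674161123835 [ 0.57379685 -0.05910498  0.37478696] [ 0.59124108 -0.04819372  0.37500032]
```

View pics/pretop.png

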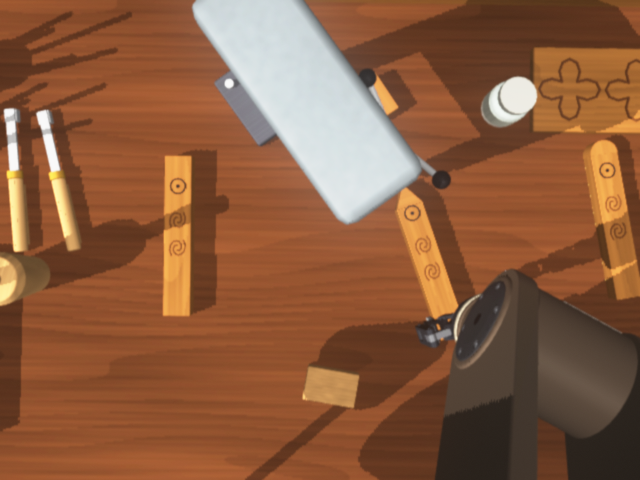

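The top view shows the fingers above the board's square end at (437,330), with the wrist bulk to the right of them. The clearance numbers look contaminated by edge pixels, so I'll redo them with eroded masks.

Run:
```python
from plant import arm
from h import *
from scipy.spatial import cKDTree
def cloud(d):
    v,u=np.mgrid[0:480,0:640];z=d['range_z'];P=np.stack([(u-d['cx'])/d['fx']*z,(v-d['cy'])/d['fy']*z,z],-1)
    return (P-d['t'])@d['R']
A=[];H=[]
er=lambda m:cv2.morphologyEx(m.astype(np.uint8),cv2.MORPH_ERODE,np.ones((3,3)))>0
for n in('scene','top'):
    d0=pickle.load(open(n+'0.pkl','rb'));d=arm.get_image(n)
    p0,p=cloud(d0),cloud(d)
    new=er((abs(d['range_z']-d0['range_z'])>.03)&(d['range_z']>0)&(p[...,2]>.06))
    A.append(p[new]);H.append(p0[er((p0[...,2]>.06)&(p0[...,0]>.5)&(abs(p0[...,1])<.2))])
A=np.vstack(A);H=np.vstack(H);t=cKDTree(H)
for s in((0,0,0),(.01,.006,-.1),(.032,.109,-.1)):
    q,i=t.query(A+np.array(s));k=q.argmin();print(s,q[k],A[k]+s,H[i[k]])
    B=A+np.array(s);B=B[B[:,2]<.46];print(' low arm: max x',B[B[:,0].argmax()],'dist bit axis',np.hypot(B[:,0]-.636,B[:,1]+.05).min())
```

```text
(0, 0, 0) 0.13218176589113453 [ 0.50355281 -0.18604805  0.30756346] [ 0.62768635 -0.14201993  0.31871726]
 low arm: max x [ 0.53884238 -0.16980646  0.45999541] dist bit axis 0.15316751253822608
(0.01, 0.006, -0.1) 0.09038225624997111 [ 0.54659238 -0.16329177  0.35248453] [ 0.62768635 -0.14201993  0.31871726]
 low arm: max x [ 0.5517961  -0.1654829   0.38363975] dist bit axis 0.1408115111715993
(0.032, 0.109, -0.1) 0.022871192721575027 [ 0.57330992 -0.0622557   0.37304436] [ 0.59124108 -0.04819372  0.37500032]
 low arm: max x [ 0.5737961  -0.0624829   0.38363975] dist bit axis 0.0634440509776067
```

With clean masks, the wrist corner would pass about 23 mm from the head when gripping at 75 mm. I'll grip about 85 mm back instead, almost directly below the current TCP, which adds 10 mm of clearance.

>>> {"fn": "carry_out", "kwargs": {
  "plan": [
    [[0,0,0,0,-0.003,0.03,1],[0,0,0,0,0,0.035,1],[0,0,0,0,0,0.02,1],[0,0,0,0,0,0.01,1],[0,0,0,0,0,0,1]]
  ],
  "squeeze": 40
}}

```text
time: 2.6
ee_pos: [0.4585, -0.207, 0.0065]
eef_rot: [0.986, 0.166, 0.0, 0.0]
contact_force: [-0.4, 0.2, -0.4]
width: 0.999
grip_force: 0.0
```

```bash
python3 go.py .4575 -.2062 .002 19.1
```

```text
2.6 [ 0.4585 -0.207   0.0065] yaw 19.12 tilt [ 1.e-04 -0.e+00 -1.e+00] w 0.999 0.0 [-0.36879876  0.19168315 -0.408633  ]
tool shift [-0.0006 -0.0011  0.0045] rz 0.0004
```

Well aligned; close, with 4 mm more down.

>>> {"fn": "carry_out", "kwargs": {
  "plan": [
    [[0,0,0,0,-0.001,0.004,1],[0,0,0,0,0,0,0.4],[0,0,0,0,0,0,0.3],[0,0,0,0,0,0,0.3],[0,0,0,0,0,0,0.3],[0,0,0,0,0,0,0.3]]
  ],
  "squeeze": 40
}}

```text
time: 3.35
ee_pos: [0.4582, -0.2061, 0.0027]
eef_rot: [0.986, 0.166, 0.0, 0.0]
contact_force: [-0.7, 0.3, 7.0]
width: 0.507
grip_force: 40.4
```

```bash
python3 go.py .48 -.105 .0025 19.1
python3 - <<'E'
from plant import arm
from h import *
d=arm.get_image('top');p=dot(d,(412,213));print(p,onz(d,*p,.03),onz(d,412.626,212.737,.03))
E
```

```text
3.35 [ 0.4582 -0.2061  0.0027] yaw 19.13 tilt [ 5.e-04 -3.e-04 -1.e+00] w 0.507 40.41461169719696 [-0.67213693  0.28826013  6.99730454]
tool shift [ 0.0538 -0.0883  0.0002] rz 0.0006
(np.float64(412.59286412512216), np.float64(212.53812316715542)) [ 0.61387914 -0.1518914   0.03      ] [ 0.61355735 -0.15194869  0.03      ]
```

The board is gripped: the opening is 43 mm and the dot hasn't moved. I'll slide about 85 % of the way first and then check.

>>> {"fn": "carry_out", "kwargs": {
  "plan": [
    [[0,0,0,0.003,-0.005,-0.0007,0.3],[0,0,0,0.0075,-0.012,0,0.3],[0,0,0,0.0075,-0.012,0,0.3],[0,0,0,0.0075,-0.012,0,0.3],[0,0,0,0.0075,-0.012,0,0.3],[0,0,0,0.0075,-0.012,0,0.3],[0,0,0,0.005,-0.009,0,0.3],[0,0,0,0,0,0,0.3]]
  ]
}}

```text
time: 4.4
ee_pos: [0.4768, -0.1204, 0.003]
eef_rot: [0.986, 0.167, -0.0, -0.0]
contact_force: [0.5, 0.0, -1.3]
width: 0.511
grip_force: 41.0
```

```bash
python3 go.py .4805 -.1038 .0025 19.1
python3 - <<'E'
from plant import arm
from h import *
d=arm.get_image('scene');cv2.imwrite('pics/mid.png',d['image'][:,:,::-1])
E
```

```text
4.4 [ 0.4768 -0.1204  0.003 ] yaw 19.2 tilt [-1.e-04  0.e+00 -1.e+00] w 0.511 41.00395381450653 [ 0.46074637  0.03952451 -1.32706867]
tool shift [ 0.0089 -0.0145  0.0005] rz 0.0017
```

View pics/mid.png

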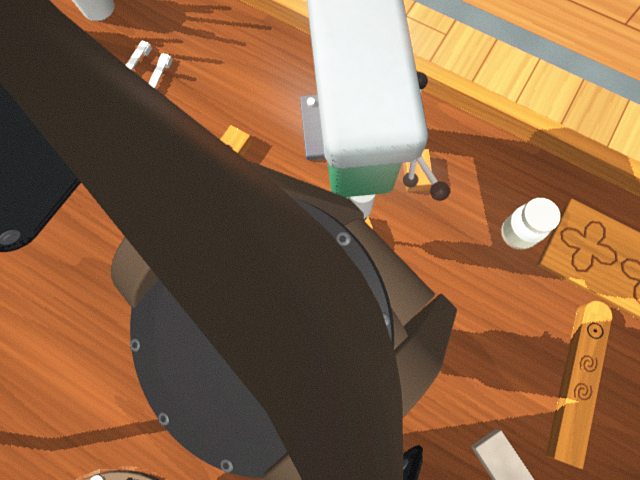

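The arm now hides the bit, and the wrist edge is near the head in this view. I'll check the clearance for the last 17 mm.

Run:
```python
from plant import arm
from h import *
from scipy.spatial import cKDTree
def cloud(d):
    v,u=np.mgrid[0:480,0:640];z=d['range_z'];P=np.stack([(u-d['cx'])/d['fx']*z,(v-d['cy'])/d['fy']*z,z],-1)
    return (P-d['t'])@d['R']
A=[];H=[]
er=lambda m:cv2.morphologyEx(m.astype(np.uint8),cv2.MORPH_ERODE,np.ones((3,3)))>0
for n in('scene','top'):
    d0=pickle.load(open(n+'0.pkl','rb'));d=arm.get_image(n)
    p0,p=cloud(d0),cloud(d)
    new=er((abs(d['range_z']-d0['range_z'])>.03)&(d['range_z']>0)&(p[...,2]>.06))
    A.append(p[new]);H.append(p0[er((p0[...,2]>.06)&(p0[...,0]>.5)&(abs(p0[...,1])<.2))])
A=np.vstack(A);H=np.vstack(H);t=cKDTree(H)
for s in((0,0,0),(.004,.017,0)):
    q,i=t.query(A+np.array(s));k=q.argmin();print(s,q[k],A[k]+s,H[i[k]])
```

```text
(0, 0, 0) 0.04483391806747075 [ 0.5516155  -0.06962377  0.38677274] [ 0.58812755 -0.04360555  0.38671945]
(0.004, 0.017, 0) 0.03306524384804073 [ 0.5556155  -0.05262377  0.38677274] [ 0.58656757 -0.04116747  0.38476445]
```

The clearance will be about 33 mm, which is safe. Finish the slide and let it settle before releasing.

>>> {"fn": "carry_out", "kwargs": {
  "plan": [
    [[0,0,0,0.004,-0.007,0,0.3],[0,0,0,0.004,-0.006,0,0.3],[0,0,0,0,0,0,0.3],[0,0,0,0,0,0,0.3]]
  ]
}}

```text
time: 5.05
ee_pos: [0.48, -0.1061, 0.003]
eef_rot: [0.986, 0.166, 0.0, 0.0]
contact_force: [-0.0, -0.1, -1.4]
width: 0.509
grip_force: 41.1
```

```bash
python3 go.py .4805 -.1038 .0025 19.1
```

```text
5.05 [ 0.48   -0.1061  0.003 ] yaw 19.15 tilt [ 0. -0. -1.] w 0.509 41.06446087360382 [-0.03526745 -0.07687764 -1.41647768]
tool shift [ 0.0012 -0.0021  0.0005] rz 0.0008
```

>>> {"fn": "carry_out", "kwargs": {
  "plan": [
    [[0,0,0,0.001,-0.002,0.0005,0.3],[0,0,0,0,0,0,0.3],[0,0,0,0,0,0,1],[0,0,0,0,0,0,1],[0,0,0,0,0,0,1],[0,0,0,0,0,0,1],[0,0,0,0,0,-0.02,1],[0,0,0,0,0,-0.04,1]]
  ]
}}

```text
time: 6.05
ee_pos: [0.4792, -0.1037, 0.0621]
eef_rot: [0.986, 0.166, -0.001, -0.001]
contact_force: [1.0, 0.2, 1.3]
width: 0.998
grip_force: 0.0
```

>>> {"fn": "carry_out", "kwargs": {
  "plan": [
    [[0,0,0,-0.005,0.01,-0.04,1],[0,0,0,-0.03,0.04,0,1],[0,0,0,-0.035,0.04,0,1],[0,0,0,-0.035,0.04,0,1],[0,0,0,-0.035,0.04,0,1],[0,0,0,-0.035,0.04,0,1],[0,0,0,-0.035,0.04,0,1],[0,0,0,-0.035,0.04,0,1]]
  ]
}}

```text
time: 7.05
ee_pos: [0.3429, -0.4598, 0.1025]
eef_rot: [0.986, 0.166, 0.0, -0.0]
contact_force: [0.7, -0.0, 0.1]
width: 0.998
grip_force: 0.0
```

Run:
```python
from plant import arm
from h import *
d=arm.get_image('scene');pickle.dump(d,open('scene1.pkl','wb'));cv2.imwrite('pics/after.png',d['image'][:,:,::-1])
```

```text
(no output)
```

View pics/after.png

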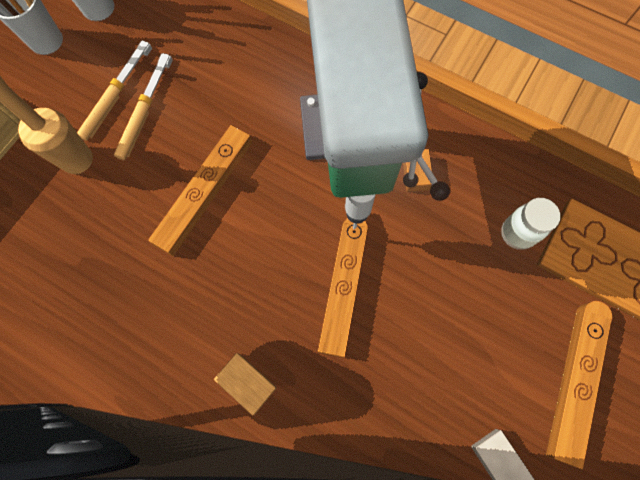

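The board lies flat and released, with its ring around (354,231) directly under the bit tip at (354,228). The arm is clear and the square board has not moved. Now a numeric check of the dot's offset.

Run:
```python
from h import *
d=pickle.load(open('scene1.pkl','rb'));d0=pickle.load(open('scene0.pkl','rb'))
c=dot(d,(354,232),3);print(c,onz(d,*c,.03),'tip',onz(d0,354.3,228.8,.045))
s=dot(d,(225,150));print('square',s)
cv2.imwrite('pics/c2.png',cv2.resize(d['image'][205:265,310:390,::-1],None,fx=10,fy=10,interpolation=cv2.INTER_NEAREST))
```

```text
(np.float64(353.774343122102), np.float64(231.17928902627511)) [ 0.63556746 -0.05059941  0.03      ] tip [ 0.63504414 -0.05091179  0.045     ]
square (np.float64(225.3114705882353), np.float64(150.43911764705882))
```

View pics/c2.png

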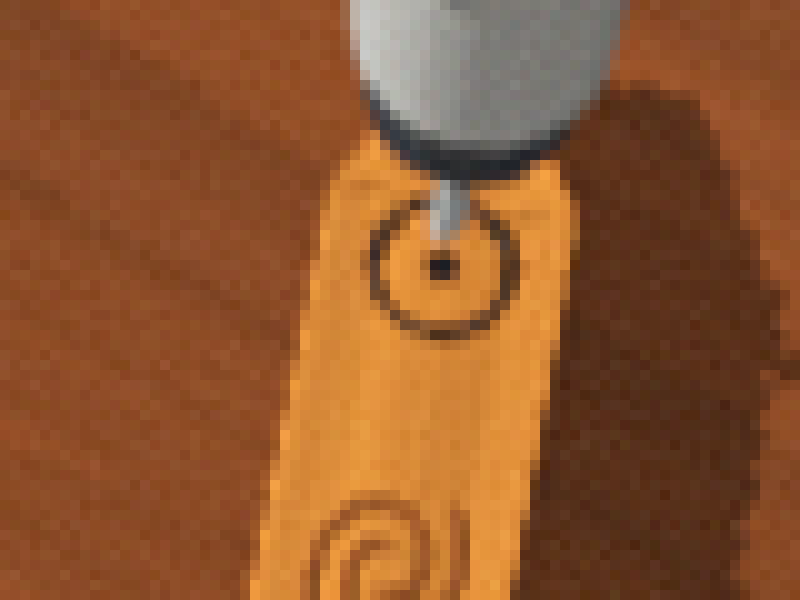

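The close-up shows the dot at about (354.0, 231.5) and the tip at (354.3, 229). On their own planes they agree to within about 2 mm, inside the 12 mm allowed. Handing in.

```bash
python3 -c "
from plant import arm
print(arm.finish_job())"
```

```text
the job is handed in; nothing more can be done
None
```

The job is handed in: the pointed board lies flat and released with its dot about 1–2 mm by camera from the point below the bit tip, the square-ended board has not moved, and the arm stayed clear of the drill; no verdict came back.

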